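Release the dial lock of a calibration-kit case and present its shackle

TASK

Unlock the aluminium calibration-kit case: first press its slightly raised lid down until it is fully home, then turn the dial clockwise (seen from above), click by click, until its notch and red line face the shackle and it rests in that click. Then pull the yellow-topped shackle straight up out of the lock and finish while holding it still and upright in the gripper, its leg ends at least 8 cm above the top of the lock, with the lid still home and the dial still in its open click; leave the loose things on the bench where they are.

Things in the scene. Friction and masses are not known exactly. Their poses are not given: they have to be found in the camera images.
- case: Aluminium case with a dark steel lock block along its front (-x) side, fixed to the bench. Origin at the bench surface. In its own frame (mm): tray and lid x -22..102, y -92..92, lid top at z 58 when shut; lock block x -112..-20, y -88..62, top at z 50. Dial axis (vertical) at x -70, y -45. The two shackle legs stand in sockets at x -70, y 5 and y 45. The case never moves during the job; its yaw differs by up to 0.35 rad from the world axes.
- lid (a joint): Lid angle in rad: 0 = fully home on a rigid stop, grows as the lid lifts. Hinge axis along the case's y at its far edge (case x 100, z 50). Stiff: stays where left; about 6 to 9 N straight down on the pad moves it. It counts as home below 0.02. A steel hasp tongue, 18 mm wide, runs from the lid between the shackle's legs, under its bow; its top is flush with the lid's.
- lid_pad (a point): Centre of the top of the black rubber press pad (30 x 70 mm) on the lid; 80 mm in front of the hinge; at 59.5 mm above the bench when the lid is home.
- dial (a joint): Dial angle in rad, counter-clockwise positive seen from above. 0 = open click: the notch in the black flange stands over the shackle's lug. Starts 0.6 to 1.45 rad (2 to 4 clicks) counter-clockwise of it. Spring clicks every 0.349 rad (20 degrees), about 0.1 Nm to pass one; let go between clicks, it falls into the nearest (only exactly on the crest between two, halfway, may it stay). Stops at -0.5 and 1.75. The lug passes only within about 0.12 of 0.
- dial_grip (a point): Point on the dial's axis at the height to grip (88 mm above the bench), turning with the dial. The grip is an aluminium fin, 14 mm thick along the point's x, 42 mm long along its y, from z 51 to 103 mm; a red line on its top points along the point's +y, to the flange's notch. At joint 0 the fin lies along the case's y. The flange is 64 mm across, its top at 48 mm.
- shackle: Loose U-shaped shackle, 150 g. Origin midway between the lower ends of its two 10 mm round steel legs, which stand 40 mm apart along its y; z up along the legs. Seated, the origin is at case x -70, y 25, z 32 mm, and its axes are parallel to the case's. A brass lug, 6 mm high, 8 mm wide, at the foot of the -y leg reaches 20 mm further towards the dial and under its flange. The legs sit 18 mm deep in sockets with 1.5 mm play each side.
- shackle_grip (a point): Centre of the shackle's yellow bow, 72 mm above its origin (104 mm above the bench when seated): a bar 12 mm thick along the shackle's x, 52 mm long along its y, 18 mm high.
- solder_spool: Bystander: black and silver solder spool, 54 mm across, 40 mm high, loose on the bench. Origin at the underside.
- attenuator: Bystander: black finned coaxial attenuator, 20 x 58 x 20 mm, loose on the bench.
- screwdriver: Bystander: red-handled screwdriver, 168 mm long, loose on the bench.
- board_sq_a: Bystander: small etched board with a brass connector, 49 x 40 x 8 mm, loose on the bench.
- marker_pen: Bystander: white and black marker pen, 135 mm long, loose on the bench.

How it is judged:
By the outcome, as a careful person would: the job done as asked, in the order asked, and still so for the second after the job is handed in, while the arm keeps its last pose, push and grip.
It also fails if it takes over 61 s, if anything falls off the work surface, if the arm or the gripper's body presses on something with over 40 N, if the wrist force passes 120 N, or if a joint passes its speed limit or range.

ROBOT

A 6-joint arm with a two-finger parallel gripper is mounted at the origin on the work surface; the furniture and walls round the work are solid. World frame = base frame: x ahead of the robot, y to its left, z up, the work surface at z = 0. Lengths are in m, angles in rad, forces in N, time in s.
With the tool pointing down it reaches from about 0.275 to 0.975 m from the base axis. Payload 8.4 kg.
Tool frame: the origin (TCP) lies at the very end of the fingers, on their centre line; the grasp point (between the pads) lies 19 mm behind it; y points along the fingers, z is the direction in which the jaws open and shut, and the axes are right-handed (so a half turn about y gives the same grasp; the last joint's range is limited). The gripper opens to 92 mm and grips with 3 to 60 N. Pads are 20 mm wide; open, the fingers measure 128 mm over their backs; the gripper's body (75 mm by 189 mm) begins 69 mm behind the grasp point.
Start: joints at [-1.303, 0.353, 1.633, -0, 1.155, -0.002], TCP at [0.167, -0.602, 0.215] pointing down, gripper open.
Joint ranges: [-2.63, 2.63], [-0.92, 2.1], [0.06, 2.66], [-1.3, 4.44], [0, 2.69], [-3.02, 3.02]. Speed limits (rad/s): [2.22, 2.22, 2.79, 3.14, 3.14, 3.14].

INTERFACE

Orientations are given as a unit quaternion [x, y, z, w].
In Python, from rig import readout, viewer, sign_off gives the robot as it stands.
- The arm moves only by the tool arm_command, never from a script. Its argument "moves" is text: rows parted by semicolons, each of 7 numbers parted by spaces: the shift along the world's x, y, z normalised to -1 to 1, where 1 is 0.2 m, then the turn, a rotation vector about the world's x, y, z normalised to -1 to 1, where 1 is pi rad, then the closure, from -1 (fully open) to 1 (shut), so that 0 is half open. A call has 1 to 12 rows; each row shifts and turns the commanded pose from where the row before left it; what a row does not reach is not made up. A row lasts 1/12 s, in which the tool goes at most 41.7 mm and 7.16 degrees, less where a joint would pass 70% of its speed; a pose out of reach is approached as far as the arm can. A call with a number of a shift or a turn outside -1 to 1 is refused whole. A call with a gripper value outside its range is refused whole. The fingers move at their own pace and stop on an object; "newtons" is the grip in N (left out, the last holds). Time passes only in rows, so rows that do not move let the fingers close. It gives the time, the measured TCP pose, the force and the opening at its end, in the units of the state.
- readout.state(): the state, without advancing time (a new reading comes with each control period).
- viewer.get_image(name): name is "side" or "top" or "wrist"; returns a dict with "pixels" (384x512x3 uint8, blue, green, red), "camera_matrix" (3x3 intrinsics, pixels), "k1" (the pictures are not rectified: a ray, as slopes to the right and down, at radius r is drawn at 1 + k1 r^2 times it, then the intrinsics apply), "world_to_cam" (4x4, takes a point from world to camera coordinates). Camera axes: x right, y down, z forward; pixel columns grow to the right and rows downward; lengths in m; the calibration is good to about 2 mm. A picture is of the moment at which its call begins. There is no depth.
- sign_off(): hands the job in, once; it reports no verdict.
The state is a dict: "clock": time; "qpos": joint angles; "joint_velocities": joint speeds; "tau": joint torques, N m; "eef_pos": TCP position; "orientation": TCP orientation; "contact_force": force on the tool from outside, world axes, zero at the start; "wrist_torque": the same for the moment, N m; "gripper_width": finger opening in m.
Only numpy, scipy, OpenCV 4.12 (cv2) and the standard library are available. Lean on these libraries where they do the work, as an engineer would, in place of code of your own. Each camera call takes 0.05 s, during which the arm holds its last target. There are 200 camera calls.

## Working session

There is one attempt and no reset: what is moved stays moved. The work goes in short steps, Python scripts to look and compute and a tool call to move; the robot and the scene stay as the last step left them, time stands still between calls to the robot, and variables do not carry over. Pictures are saved under pics/ and viewed, about 8 in all and at most 12, crops included, and the job is handed in when it is done.

Besides the shell and the picture viewer there is one more tool, called after ">>>" by a JSON object that holds its "op" and its "data", one argument or row to a line. arm_command: Moves the arm, as the interface text tells. Its arguments: {"type":"object","properties":{"moves":{"type":"string"},"newtons":{"type":"number"}},"required":["moves"]}

```bash
mkdir -p pics
cat > h.py <<'E'
import numpy as np, cv2
from rig import readout, viewer, sign_off
def grab(n, f):
    d=viewer.get_image(n); cv2.imwrite(f'pics/{f}.png', d['pixels'])
    np.savez(f'pics/{f}.npz', K=d['camera_matrix'],k1=d['k1'],T=d['world_to_cam']); return d
def load(f): return np.load(f'pics/{f}.npz')
def proj(f,P):
    d=load(f); P=np.atleast_2d(P); c=P@d['T'][:3,:3].T+d['T'][:3,3]; s=c[:,:2]/c[:,2:]
    s=s*(1+d['k1']*(s**2).sum(1,keepdims=True)); K=d['K']; return s@K[:2,:2].T+K[:2,2]
def ray(f,uv):
    d=load(f); K=d['K']; k=np.array([float(d['k1']),0,0,0])
    s=np.linalg.solve(K[:2,:2],np.array(uv,float)-K[:2,2]); u=s.copy()
    for _ in range(30): u=s/(1+float(d['k1'])*(u@u))
    R=d['T'][:3,:3]; return -R.T@d['T'][:3,3], R.T@np.r_[u,1]
def atz(f,uv,z):
    o,v=ray(f,uv); return o+v*(z-o[2])/v[2]
E
python3 - <<'E'
from h import *
s=readout.state(); print(s)
a=grab('top','top0'); b=grab('side','side0'); w=grab('wrist','w0')
cv2.imwrite('pics/all.png',cv2.resize(np.vstack([np.hstack([a['pixels'],b['pixels']])]),(1024,384))[:, :])
for n in('top0','side0','w0'): d=load(n); print(n,d['K'].tolist(),d['k1'],(-d['T'][:3,:3].T@d['T'][:3,3]).round(3),d['T'][:3,:3].round(2).tolist())
E
```

```text
{'clock': 0.0, 'qpos': array([-1.30343358e+00,  3.53643733e-01,  1.63412062e+00,  3.07507178e-06,
        1.15516461e+00, -2.39903301e-03]), 'joint_velocities': array([ 1.79915742e-05,  2.36856604e-04, -5.05656472e-05, -3.91547650e-05,
       -9.95439110e-04,  2.03878196e-03]), 'tau': array([-2.06727964e-03, -5.93857169e+01, -3.34216726e+01,  6.95590395e-02,
        2.35500972e-02, -1.32563619e-04]), 'eef_pos': array([ 0.16643892, -0.60193503,  0.21387222]), 'orientation': array([-0.09514723,  0.70115273, -0.70021584,  0.09502438]), 'contact_force': array([0.61111456, 0.68856154, 0.20128438]), 'wrist_torque': array([-0.00280391, -0.04196198,  0.03281712]), 'gripper_width': 0.09193227886430101}
top0 [[367.17850551083046, 0.0, 255.5152395033154], [0.0, 367.17850551083046, 194.023858443811], [0.0, 0.0, 1.0]] -0.10967096906750236 [0.432 0.045 1.316] [[-0.02, -1.0, -0.0], [-1.0, 0.02, -0.07], [0.07, -0.0, -1.0]]
side0 [[430.5247417860725, 0.0, 259.6974932812406], [0.0, 430.5247417860725, 188.9595266555291], [0.0, 0.0, 1.0]] -0.042627892349060434 [0.051 1.283 0.76 ] [[-0.92, -0.38, 0.03], [-0.19, 0.4, -0.9], [0.33, -0.83, -0.44]]
w0 [[282.0322735428193, 0.0, 255.80482355846243], [0.0, 282.0322735428193, 195.79589258277718], [0.0, 0.0, 1.0]] -0.005573199927469259 [ 0.236 -0.582  0.384] [[0.27, -0.96, -0.0], [-0.93, -0.26, 0.26], [-0.25, -0.07, -0.97]]
```

View pics/top0.png

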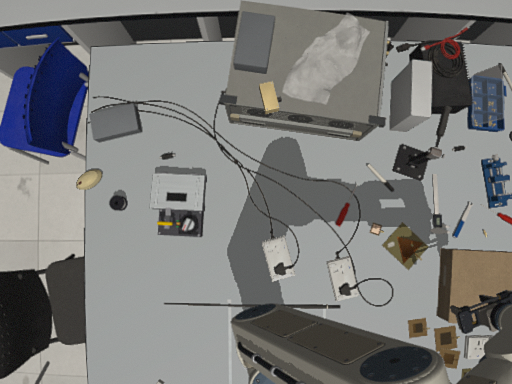

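View pics/side0.png

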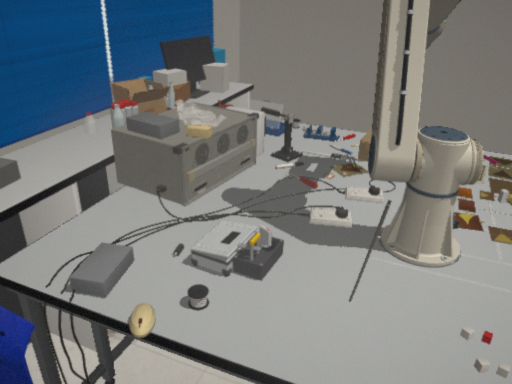

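The top view shows the case near (180,205), with the lock block on its near side. The spool is at (118,202) and the attenuator at (168,156). I'll enlarge this area.

Run:
```python
import cv2,numpy as np
a=cv2.imread('pics/top0.png')[165:245,140:220]; b=cv2.imread('pics/side0.png')[210:290,180:300]
cv2.imwrite('pics/c0.png',np.hstack([cv2.resize(a,(400,400),interpolation=cv2.INTER_CUBIC),cv2.resize(b,(400,267),interpolation=cv2.INTER_CUBIC) if 0 else cv2.copyMakeBorder(cv2.resize(b,(400,267),interpolation=cv2.INTER_CUBIC),0,133,0,0,0)]))
```

```text
(no output)
```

View pics/c0.png

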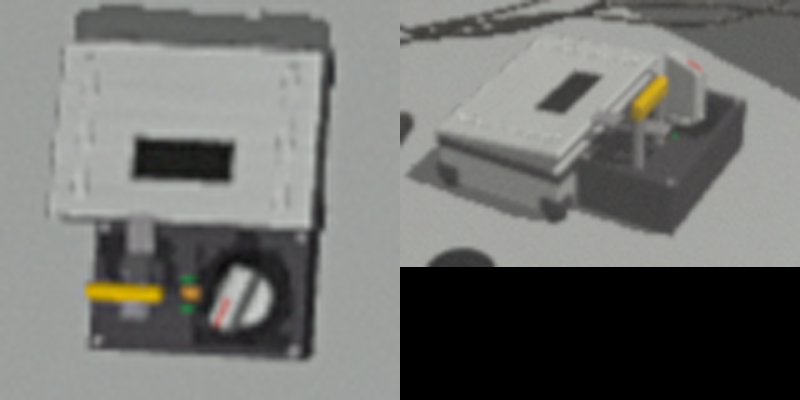

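```bash
cat >> h.py <<'E'
def case2w(p,P):
    c,s=np.cos(p[2]),np.sin(p[2]); P=np.atleast_2d(P)/1000.
    return np.c_[p[0]+c*P[:,0]-s*P[:,1], p[1]+s*P[:,0]+c*P[:,1], P[:,2]]
E
python3 - <<'E'
from h import *
from scipy.optimize import least_squares
crop=np.array([[90,348],[308,357],[88,291],[161,293],[65,43],[325,50]])/5+[140,165]-.4
P=np.array([[-112,62,50],[-112,-88,50],[-70,51,108],[-70,-1,108],[102,92,58],[102,-92,58]],float)
f=lambda p:(proj('top0',case2w(p,P))-crop).ravel()
r=least_squares(f,[.42,.25,0]); print(r.x, r.fun.reshape(-1,2).round(2)*5)
for q in [[-70,-45,103],[-70,-24,103],[22-2,0,60]]:
  w=case2w(r.x,q); print(w.round(4),(proj('top0',w)-[140-.4,165-.4])*5)
# lid tilt from front corners
for th in (0,.05,.1,.15,.2,.25):
  L=[]
  for y in (92,-92):
    dx,dz=-122,8; L.append([100+dx*np.cos(th)+dz*np.sin(th),y,50-dx*np.sin(th)+dz*np.cos(th)])
  print(th,((proj('top0',case2w(r.x,np.array(L)))-[139.6,164.6])*5).round(1).tolist(), ((proj('side0',case2w(r.x,np.array(L)))-[179.6,209.6])*400/120).round(1).tolist())
# red line direction: crop points at z=.103
a=np.array([[215,327],[228,299]])/5+[139.6,164.6]
A=[atz('top0',x,.103) for x in a]; print(A)
v=A[0]-A[1]; print('red ang',np.arctan2(v[1],v[0])-np.pi/2-r.x[2])
c=case2w(r.x,[-70,-45,103])[0]
for x in A: v=x-c; print(np.arctan2(v[1],v[0])-np.pi/2-r.x[2], np.linalg.norm(v))
E
```

```text
[ 0.50096165  0.31551412 -0.05717879] [[ 0.9   1.85]
 [-2.15  2.35]
 [-0.55 -1.  ]
 [ 3.95  0.4 ]
 [-2.2  -3.05]
 [-0.15 -0.6 ]]
[[0.4285 0.2746 0.103 ]] [[232.34694179 296.17913413]]
[[0.4297 0.2956 0.103 ]] [[200.93662898 294.84151672]]
[[0.5209 0.3144 0.06  ]] [[185.99393793 162.25221072]]
0 [[52.2, 217.8], [316.1, 228.6]] [[161.9, 166.9], [259.3, 63.5]]
0.05 [[49.7, 216.7], [314.8, 227.5]] [[161.3, 160.6], [258.9, 57.7]]
0.1 [[47.3, 215.1], [313.6, 226.0]] [[160.3, 154.3], [258.3, 51.9]]
0.15 [[44.8, 213.1], [312.4, 224.0]] [[159.0, 147.9], [257.3, 46.0]]
0.2 [[42.4, 210.6], [311.2, 221.6]] [[157.4, 141.4], [256.0, 40.1]]
0.25 [[40.1, 207.7], [310.1, 218.7]] [[155.5, 134.9], [254.5, 34.1]]
[array([0.40832916, 0.28632176, 0.103     ]), array([0.4266852 , 0.27750202, 0.103     ])]
red ang 1.1800640781816685
1.1012007840843774 0.023339275854031956
0.6152685097460289 0.0034352702422165544
```

Run:
```python
from h import *
from scipy.spatial.transform import Rotation as R
s=readout.state(); M=R.from_quat(s['orientation']).as_matrix(); print(M.round(3)); z=M[:,2]; print('jaw ang',np.arctan2(z[1],z[0]))
print(case2w([.501,.3155,-.0572],[20,0,60]))
```

```text
[[-0.964 -0.     0.266]
 [-0.266  0.001 -0.964]
 [ 0.    -1.    -0.001]]
jaw ang -1.3010490823572596
[[0.52096729 0.31435662 0.06      ]]
```

>>> {"op": "arm_command", "data": {
  "moves": "0.06 0.186 0.04 0 0 0.03 -1;0.06 0.186 0.04 0 0 0.03 -1;0.06 0.186 0.04 0 0 0.03 -1;0.06 0.186 0.04 0 0 0.03 -1;0.06 0.186 0.04 0 0 0.03 -1;0.06 0.186 0.04 0 0 0.03 -1;0.06 0.186 0.04 0 0 0.03 -1;0.06 0.186 0.04 0 0 0.03 -1;0.06 0.186 0.04 0 0 0.03 -1;0.06 0.186 0.04 0 0 0.03 -1;0.06 0.186 0.04 0 0 0.03 -1;0.06 0.186 0.04 0 0 0.03 -1"
}}

```text
clock: 1.15
eef_pos: [0.3104, -0.1542, 0.311]
orientation: [0.457, -0.54, 0.54, -0.457]
contact_force: [1.7, 0.4, -0.5]
gripper_width: 0.0921
```

>>> {"op": "arm_command", "data": {
  "moves": "0.06 0.186 -0.03 0 0 0.03 -1;0.06 0.186 -0.03 0 0 0.03 -1;0.06 0.186 -0.03 0 0 0.03 -1;0.06 0.186 -0.03 0 0 0.03 -1;0.06 0.186 -0.03 0 0 0.03 -1;0.06 0.186 -0.03 0 0 0.03 -1;0.06 0.186 -0.03 0 0 0.03 -1;0.06 0.186 -0.03 0 0 0.03 -1;0.06 0.186 -0.03 0 0 0.03 -1;0.06 0.186 -0.03 0 0 0.03 -1;0.06 0.186 -0.03 0 0 0.03 -1;0.06 0.15 -0.03 0 0 0.03 -1"
}}

```text
clock: 2.15
eef_pos: [0.4546, 0.286, 0.238]
orientation: [-0.675, 0.21, -0.21, 0.675]
contact_force: [0.1, 0.1, 0.7]
gripper_width: 0.092
```

Run:
```python
from h import *
from scipy.spatial.transform import Rotation as R
import time
d=grab('wrist','w1'); cv2.imwrite('pics/w1b.png',cv2.resize(d['pixels'],(800,600),interpolation=cv2.INTER_CUBIC))
grab('top','top1'); grab('side','side1')
s=readout.state(); print(s['clock'],s['eef_pos'],s['contact_force'],R.from_quat(s['orientation']).as_matrix().round(3),s['qpos'])
```

```text
2.3 [0.45445466 0.28475672 0.23742697] [-0.38226897  0.30474797 -0.59708259] [[ 0.821 -0.002  0.571]
 [-0.571 -0.001  0.821]
 [-0.001 -1.    -0.002]] [ 5.56919070e-01  1.93554810e-01  1.79652959e+00  4.21395690e-05
  1.15330220e+00 -4.06626207e-01]
```

View pics/w1b.png

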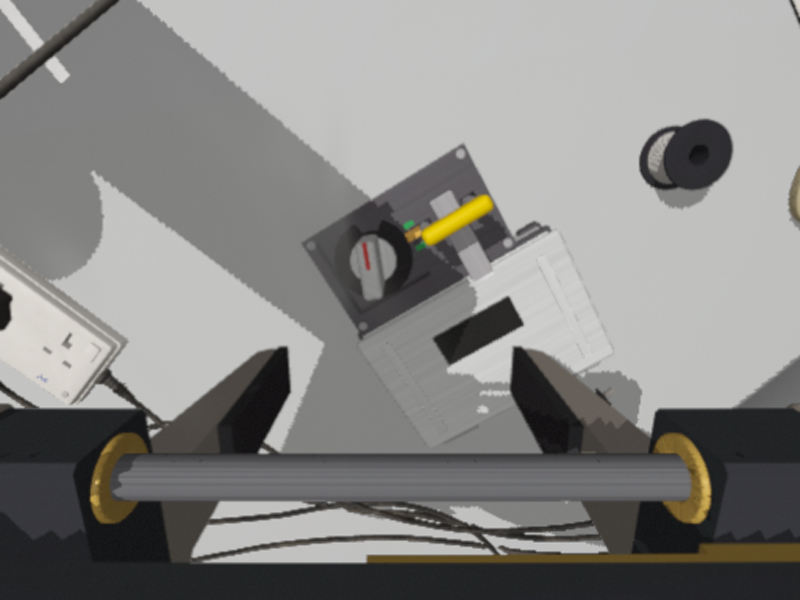

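```bash
cat > fit.py <<'E'
from h import *
from scipy.optimize import least_squares
def lid(th,X,y,Z): 
    dx,dz=X-100,Z-50; return [100+dx*np.cos(th)+dz*np.sin(th),y,50-dx*np.sin(th)+dz*np.cos(th)]
w=lambda a:(np.array(a)+.5)/1.5625-.5
t=lambda a:(np.array(a)+.5)/5+[139.5,164.5]
obs=[('w1',w([462,146]),[-112,62,50]),('w1',w([304,243]),[-112,-88,50]),('w1',w([424,240]),[-70,-1,110]),('w1',w([492,202]),[-70,51,110]),
('w1',w([433,446]),(102,-92,58)),('w1',w([612,352]),(102,92,58)),('w1',w([556,231]),(-22,92,58)),('w1',w([360,343]),(-22,-92,58)),
('w1',w([433,342]),(5,-35,59.5)),('w1',w([510,297]),(5,35,59.5)),('w1',w([524,322]),(35,35,59.5)),('w1',w([449,365]),(35,-35,59.5)),
('top0',t([90,348]),[-112,62,50]),('top0',t([308,357]),[-112,-88,50]),('top0',t([88,291]),[-70,51,110]),('top0',t([161,293]),[-70,-1,110]),
('top0',t([65,43]),(102,92,58)),('top0',t([325,50]),(102,-92,58)),('top0',t([52,217]),(-22,92,58)),('top0',t([315,228]),(-22,-92,58))]
def f(p):
    return np.concatenate([(proj(n,case2w(p,lid(p[3],*P) if isinstance(P,tuple) else P))[0]-uv) for n,uv,P in obs])
r=least_squares(f,[.5,.315,-.057,.05],loss='soft_l1'); p=r.x; print(p.round(4)); print(f(p).reshape(-1,2).round(1).tolist())
c=case2w(p,[-70,-45,103])[0]; print('dial axis w px',(proj('w1',c)+.5)*1.5625)
for a,b in (((369,268),(366,243)),((371,298),(366,238))):
    A,B=[atz('w1',w(x),.103) for x in (a,b)]; v=B-A; print('dial',np.arctan2(v[1],v[0])-np.pi/2-p[2],A-c,B-c)
print('pad',case2w(p,lid(p[3],20,0,59.5)),'dial',c,'shackle',case2w(p,[-70,25,104]))
E
python3 fit.py
```

```text
[ 0.5026  0.3179 -0.0602  0.0663]
[[0.5, -1.6], [-1.8, 1.1], [-0.2, 1.4], [-0.2, -0.4], [-1.9, 3.8], [3.7, 0.7], [0.8, -2.3], [-3.0, 0.8], [-0.8, -3.3], [-1.5, -1.9], [-0.0, 1.2], [0.3, 0.1], [-0.6, -0.1], [-1.2, 0.1], [-1.0, -0.7], [-0.1, -0.4], [-1.0, -1.3], [-0.6, -0.6], [-1.3, -0.7], [-0.8, -0.6]]
dial axis w px [[369.62971297 273.97857334]]
dial 1.1281164016123228 [-3.22084376e-03  2.19298119e-03 -1.38777878e-17] [-1.86035139e-02  1.06537473e-02 -1.38777878e-17]
dial 1.091807199416038 [ 1.51966464e-02 -9.23430695e-03 -1.38777878e-17] [-2.13925536e-02  1.26569469e-02 -1.38777878e-17]
pad [[0.52333009 0.31666365 0.06478153]] dial [0.4299825  0.27720632 0.103     ] shackle [[0.43419243 0.34707961 0.104     ]]
```

>>> {"op": "arm_command", "data": {
  "moves": "0.058 0.027 -0.125 0 0 0 1;0.058 0.027 -0.125 0 0 0 1;0.058 0.027 -0.125 0 0 0 1;0.058 0.027 -0.125 0 0 0 1;0.058 0.027 -0.125 0 0 0 1;0.058 0.027 -0.100 0 0 0 1;0 0 0 0 0 0 1;0 0 0 0 0 0 1;0 0 0 0 0 0 1;0 0 -0.03 0 0 0 1",
  "newtons": 10
}}

```text
clock: 3.13
eef_pos: [0.525, 0.3158, 0.0901]
orientation: [-0.673, 0.212, -0.213, 0.675]
contact_force: [0.0, 0.3, -0.8]
gripper_width: 0.0274
```

>>> {"op": "arm_command", "data": {
  "moves": "0 0 0 0 0 0 1;0 0 0 0 0 0 1;0 0 0 0 0 0 1;0 0 0 0 0 0 1;0 0 -0.03 0 0 0 1;0 0 -0.03 0 0 0 1;0 0 -0.015 0 0 0 1;0 0 -0.015 0 0 0 1;0 0 -0.015 0 0 0 1"
}}

```text
clock: 3.88
eef_pos: [0.5232, 0.3154, 0.0662]
orientation: [0.675, -0.213, 0.212, -0.674]
contact_force: [-6.3, -0.8, 9.2]
gripper_width: 0.0004
```

>>> {"op": "arm_command", "data": {
  "moves": "0 0 -0.01 0 0 0 1;0 0 -0.01 0 0 0 1;0 0 -0.01 0 0 0 1;0 0 0 0 0 0 1"
}}

```text
clock: 4.22
eef_pos: [0.523, 0.3155, 0.0601]
orientation: [0.675, -0.213, 0.212, -0.674]
contact_force: [-0.5, -0.3, -0.9]
gripper_width: 0.0003
```

>>> {"op": "arm_command", "data": {
  "moves": "0 0 -0.005 0 0 0 1;0 0 -0.005 0 0 0 1;0 0 0 0 0 0 1"
}}

```text
clock: 4.47
eef_pos: [0.5233, 0.3155, 0.0593]
orientation: [0.675, -0.213, 0.212, -0.674]
contact_force: [-7.3, -1.0, 15.1]
gripper_width: 0.0005
```

>>> {"op": "arm_command", "data": {
  "moves": "0 0 -0.005 0 0 0 1;0 0 0 0 0 0 1"
}}

```text
clock: 4.63
eef_pos: [0.5233, 0.3155, 0.059]
orientation: [0.675, -0.213, 0.212, -0.674]
contact_force: [-10.2, -2.8, 22.7]
gripper_width: 0.0003
```

>>> {"op": "arm_command", "data": {
  "moves": "0 0 0.15 0 0 0 -0.1;0 0 0.2 0 0 0 -0.1;-0.095 -0.04 0.1 0 0 0.008 -0.1;-0.095 -0.04 0.1 0 0 0 -0.1;-0.095 -0.04 0 0 0 0 -0.1;-0.095 -0.04 0 0 0 0 -0.1;-0.087 -0.035 0 0 0 0 -0.1;0 0 0 0 0 0 -0.1;0 0 0 0 0 0 -0.1"
}}

```text
clock: 5.38
eef_pos: [0.4308, 0.2766, 0.1677]
orientation: [-0.677, 0.204, -0.204, 0.677]
contact_force: [0.1, -0.2, -0.7]
gripper_width: 0.051
```

Run:
```python
from h import *
from scipy.spatial.transform import Rotation as R
d=grab('wrist','w2'); cv2.imwrite('pics/w2b.png',cv2.resize(d['pixels'],(800,600),interpolation=cv2.INTER_CUBIC))
s=readout.state(); M=R.from_quat(s['orientation']).as_matrix();print(s['eef_pos'],np.arctan2(M[1,2],M[0,2]),s['gripper_width'])
p=[.5026,.3179,-.0602]
print('tcp->dial px',(proj('w2',case2w(p,[[-70,-45,103],[-70,-45,48],[-70,51,113],[-70,-1,113],[-22,92,58],[-22,-92,58]]))+.5)*1.5625)
```

```text
[0.43158255 0.27701027 0.16777994] 0.9862083161082248 0.050384585660730334
tcp->dial px [[399.61530664 322.65055128]
 [399.71497926 298.9092885 ]
 [563.25454016 238.0096988 ]
 [472.48653172 287.98835891]
 [622.07380378 261.97080728]
 [375.6420757  393.36325353]]
```

View pics/w2b.png

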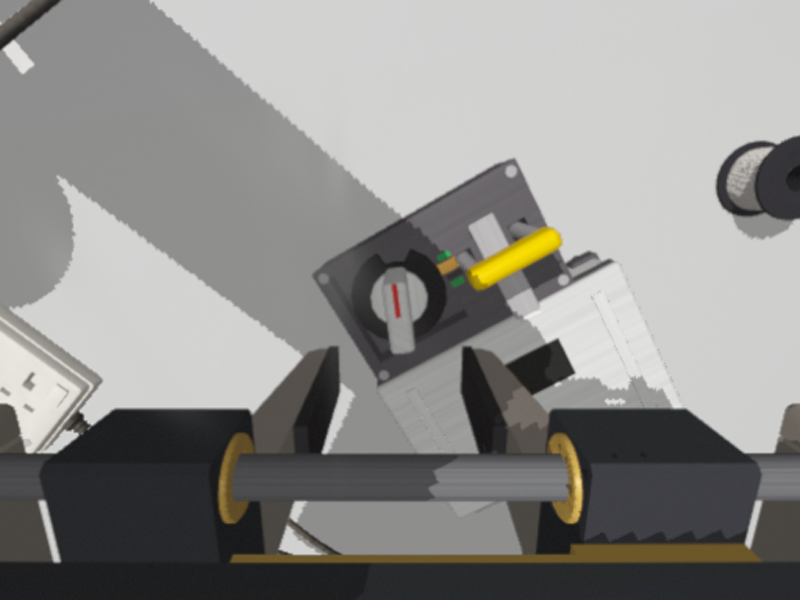

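```bash
cat > fit2.py <<'E'
exec(open('fit.py').read().split("def f(p)")[0])
o2=[('w2',w(a),b) for a,b in [([514,159],[-112,62,50]),([315,275],[-112,-88,50]),([620,262],[-22,92,58]),([380,384],[-22,-92,58]),([478,278],[-70,3,112]),([555,239],[-70,47,112]),([399,317],[-70,-45,103]),([398,295],[-70,-45,48])]]
oo=o2+[o for o in obs if not isinstance(o[2],tuple)]
def run(O):
    f=lambda p:np.concatenate([(proj(n,case2w(p,P))[0]-uv) for n,uv,P in O])
    r=least_squares(f,[.5,.315,-.057],loss='soft_l1'); p=r.x; print(p.round(4)); print(f(p).reshape(-1,2).round(1).tolist())
    print('dial',case2w(p,[-70,-45,103]),'shackle',case2w(p,[-70,25,104]))
run(o2); run(oo)
E
python3 fit2.py
```

```text
[ 0.501   0.318  -0.0701]
[[0.9, -1.6], [-2.5, -1.0], [1.0, -1.0], [-4.1, 3.8], [0.2, 1.4], [0.2, -0.2], [-0.4, 1.0], [0.4, 0.3]]
dial [[0.42805272 0.27802612 0.103     ]] shackle [[0.43295487 0.34785426 0.104     ]]
[ 0.5015  0.318  -0.067 ]
[[0.7, -1.1], [-2.4, -0.2], [1.0, -0.8], [-3.8, 4.4], [0.2, 2.0], [0.1, 0.3], [-0.3, 1.7], [0.5, 0.9], [0.8, -2.5], [-2.1, -0.3], [-0.3, 0.3], [-0.1, -1.3], [-0.8, 0.0], [-1.5, 0.6], [-1.2, -0.5], [-0.3, -0.1]]
dial [[0.42865853 0.27773759 0.103     ]] shackle [[0.43334378 0.34758061 0.104     ]]
```

>>> {"op": "arm_command", "data": {
  "moves": "-0.014 0.005 0 0 0 0 0.2;0 0 -0.1 0 0 0 0.2;0 0 -0.1 0 0 0 0.2;0 0 -0.1 0 0 0 0.2;0 0 -0.1 0 0 0 0.2;0 0 -0.05 0 0 0 0.2;0 0 -0.045 0 0 0 0.2;0 0 0 0 0 0 0.2",
  "newtons": 25
}}

```text
clock: 6.1
eef_pos: [0.4277, 0.2774, 0.0671]
orientation: [0.678, -0.204, 0.203, -0.676]
contact_force: [0.3, -0.3, 0.4]
gripper_width: 0.0366
```

>>> {"op": "arm_command", "data": {
  "moves": "0 0 0 0 0 0 1;0 0 0 0 0 0 1;0 0 0 0 0 0 1;0 0 0 0 0 0 1;0 0 0 0 0 0 1;0 0 0 0 0 0 1"
}}

```text
clock: 6.6
eef_pos: [0.428, 0.2775, 0.0693]
orientation: [-0.677, 0.204, -0.204, 0.677]
contact_force: [-3.0, -3.0, 7.5]
gripper_width: 0.0141
```

>>> {"op": "arm_command", "data": {
  "moves": "0 0 0 0 0 -0.0278 1;0 0 0 0 0 -0.0278 1;0 0 0 0 0 -0.0278 1;0 0 0 0 0 -0.0278 1;0 0 0 0 0 0 1;0 0 0 0 0 0 1"
}}

```text
clock: 7.1
eef_pos: [0.4282, 0.2777, 0.0693]
orientation: [-0.631, 0.318, -0.319, 0.632]
contact_force: [-0.6, -1.8, 5.8]
gripper_width: 0.0138
```

```bash
cat > st.py <<'E'
from h import *
from scipy.spatial.transform import Rotation as R
s=readout.state(); M=R.from_quat(s['orientation']).as_matrix();print(s['clock'],s['eef_pos'],'jaw',np.arctan2(M[1,2],M[0,2]),s['gripper_width'],s['contact_force'],s['wrist_torque'],s['qpos'])
E
python3 st.py
```

```text
7.1 [0.42824851 0.27773625 0.06933139] jaw 0.6360222348203322 0.013800804918190142 [-0.62358901 -1.76028515  5.8398156 ] [-0.29444772  0.21784958 -0.10131216] [ 5.72412931e-01  3.72153849e-01  1.99578996e+00 -7.19940390e-06
  7.72797488e-01 -6.36041265e-02]
```

Working cleanly with low forces. Two more clicks.

>>> {"op": "arm_command", "data": {
  "moves": "0 0 0 0 0 -0.0278 1;0 0 0 0 0 -0.0278 1;0 0 0 0 0 -0.0278 1;0 0 0 0 0 -0.0278 1;0 0 0 0 0 0 1;0 0 0 0 0 0 1"
}}

```text
clock: 7.6
eef_pos: [0.4284, 0.2779, 0.0693]
orientation: [-0.566, 0.423, -0.423, 0.567]
contact_force: [-0.4, -0.7, 6.6]
gripper_width: 0.0134
```

>>> {"op": "arm_command", "data": {
  "moves": "0 0 0 0 0 -0.0278 1;0 0 0 0 0 -0.0278 1;0 0 0 0 0 -0.0278 1;0 0 0 0 0 -0.0278 1;0 0 0 0 0 0 1;0 0 0 0 0 0 1"
}}

```text
clock: 8.1
eef_pos: [0.4287, 0.2779, 0.0693]
orientation: [0.485, -0.514, 0.515, -0.486]
contact_force: [1.2, -2.0, 5.8]
gripper_width: 0.0137
```

```bash
python3 st.py
```

```text
8.1 [0.42870963 0.27790749 0.06931856] jaw -0.058710533186813255 0.013700528279888132 [ 1.15516557 -1.97497151  5.75788638] [-0.43119114 -0.04433298 -0.08790766] [ 5.72321141e-01  3.72405141e-01  1.99541114e+00 -2.42245226e-04
  7.72098764e-01  6.31204468e-01]
```

>>> {"op": "arm_command", "data": {
  "moves": "0 0 0 0 0 0 0.2;0 0 0 0 0 0 0.2;0 0 0 0 0 0 0.2;0 0 0.1 0 0 0 0.2;0 0 0.15 0 0 0 0.2;0 0 0.15 0 0 0 0.2;0 0 0.15 0 0 0 0.2;0 0 0 0 0 0 0.2;0 0 0 0 0 0 0.2"
}}

```text
clock: 8.85
eef_pos: [0.4289, 0.2783, 0.18]
orientation: [0.483, -0.515, 0.515, -0.486]
contact_force: [-0.5, -0.0, -0.2]
gripper_width: 0.0368
```

```bash
python3 - <<'E'
from h import *
d=grab('wrist','w3'); cv2.imwrite('pics/w3b.png',cv2.resize(d['pixels'],(800,600),interpolation=cv2.INTER_CUBIC))
p=[.5012,.318,-.068]
print((proj('w3',case2w(p,[[-70,-45,103],[-70,-45,48],[-70,47,112],[-70,3,112],[-22,92,58],[-22,-92,58]]))+.5)*1.5625)
E
python3 st.py
```

```text
[[399.38950226 319.28068502]
 [399.34243655 297.25780136]
 [400.7250169  152.02021025]
 [400.05826633 238.36624584]
 [480.18634513  81.96869207]
 [466.28553969 365.22297387]]
8.9 [0.42796621 0.27765139 0.1785931 ] jaw -0.061201066601125294 0.03673634533372926 [-0.85183992 -0.03172755 -0.34441928] [-0.04157875 -0.11734696 -0.02383715] [5.72535653e-01 2.15072286e-01 1.91286646e+00 5.62793790e-05
 1.01286567e+00 6.33706789e-01]
```

View pics/w3b.png

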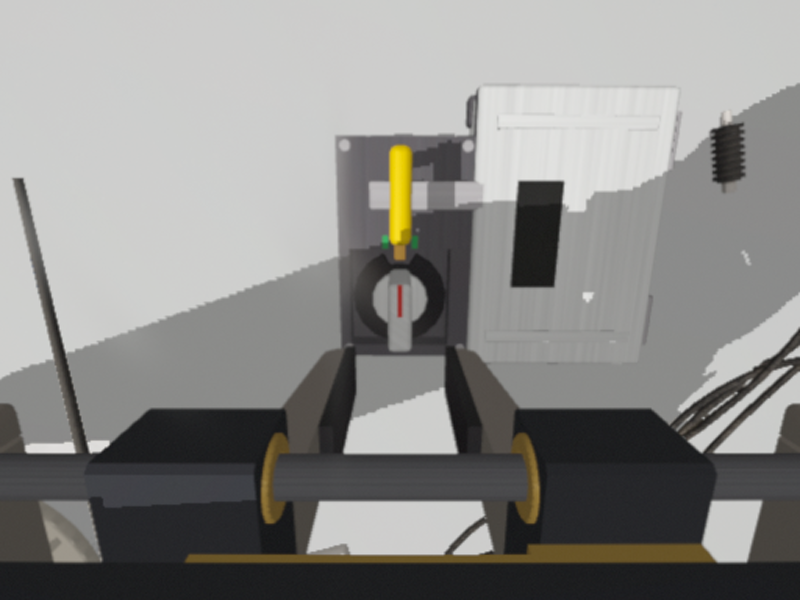

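The dial's notch and red line point at the brass lug (400,252). The lid edge lies on the predicted home position, and the bow spans (400,146)–(400,243). Next I grasp the bow.

>>> {"op": "arm_command", "data": {
  "moves": "0.012 0.174 0 0 0 -0.002 0.2;0.012 0.174 0 0 0 0 0.2;0 0 0 0 0 0 0.2;0 0 -0.1 0 0 0 0.2;0 0 -0.1 0 0 0 0.2;0 0 -0.1 0 0 0 0.2;0 0 -0.1 0 0 0 0.2;0 0 -0.07 0 0 0 0.2;0 0 0 0 0 0 0.2"
}}

```text
clock: 9.65
eef_pos: [0.43, 0.3448, 0.0801]
orientation: [-0.486, 0.517, -0.516, 0.48]
contact_force: [0.6, -0.3, 0.5]
gripper_width: 0.0369
```

>>> {"op": "arm_command", "data": {
  "moves": "0 0 0 0 0 0 1;0 0 0 0 0 0 1;0 0 0 0 0 0 1;0 0 0 0 0 0 1;0 0 0 0 0 0 1;0 0 0 0 0 0 1",
  "newtons": 30
}}

```text
clock: 10.15
eef_pos: [0.4333, 0.3475, 0.0854]
orientation: [0.482, -0.517, 0.517, -0.483]
contact_force: [-0.2, -0.7, 3.7]
gripper_width: 0.0119
```

```bash
python3 st.py
```

```text
10.15 [0.43327427 0.34754103 0.08540878] jaw -0.06817074479469357 0.011866119089956726 [-0.16285059 -0.71032108  3.66108099] [-0.08720385 -0.09101046 -0.01596435] [ 6.73386093e-01  4.04477400e-01  1.89094926e+00 -1.03457902e-04
  8.44664306e-01  7.41624919e-01]
```

>>> {"op": "arm_command", "data": {
  "moves": "0 0 0.015 0 0 0 1;0 0 0.02 0 0 0 1;0 0 0.02 0 0 0 1;0 0 0.02 0 0 0 1;0 0 0.025 0 0 0 1;0 0 0 0 0 0 1"
}}

```text
clock: 10.65
eef_pos: [0.4333, 0.3476, 0.1057]
orientation: [0.482, -0.517, 0.517, -0.483]
contact_force: [-0.3, 0.5, -1.9]
gripper_width: 0.0117
```

>>> {"op": "arm_command", "data": {
  "moves": "0 0 0.03 0 0 0 1;0 0 0.06 0 0 0 1;0 0 0.09 0 0 0 1;0 0 0.09 0 0 0 1;0 0 0.09 0 0 0 1;0 0 0.09 0 0 0 1;0 0 0.09 0 0 0 1;0 0 0.09 0 0 0 1;0 0 0.06 0 0 0 1;0 0 0.04 0 0 0 1;0 0 0.02 0 0 0 1;0 0 0 0 0 0 1"
}}

```text
clock: 11.65
eef_pos: [0.4329, 0.3473, 0.2552]
orientation: [0.482, -0.517, 0.517, -0.483]
contact_force: [0.2, 0.0, -1.4]
gripper_width: 0.0117
```

>>> {"op": "arm_command", "data": {
  "moves": "0 0 0 0 0 0 1;0 0 0 0 0 0 1;0 0 0 0 0 0 1;0 0 0 0 0 0 1;0 0 0 0 0 0 1;0 0 0 0 0 0 1"
}}

```text
clock: 12.15
eef_pos: [0.4327, 0.3471, 0.2543]
orientation: [-0.483, 0.517, -0.517, 0.482]
contact_force: [-0.6, -0.5, -1.4]
gripper_width: 0.0123
```

```bash
python3 - <<'E'
from h import *
d=grab('wrist','w4')['pixels']; s=grab('side','s4')['pixels']; t=grab('top','t4')['pixels']
a=cv2.resize(d[0:300,130:512],(510,400)); b=cv2.resize(s[130:290,170:300],(290,357),interpolation=cv2.INTER_CUBIC); b=cv2.copyMakeBorder(b,0,43,0,0,0)
cv2.imwrite('pics/c4.png',np.hstack([a,b])); print(np.hstack([a,b]).shape)
E
python3 st.py
```

```text
(400, 800, 3)
12.3 [0.43278774 0.34722182 0.25452055] jaw -0.06822009035993816 0.011430386062864744 [-0.30777064  0.73636041 -1.40006589] [-0.02806221 -0.11116661 -0.02542643] [6.73427306e-01 2.06848244e-01 1.74028965e+00 9.62151820e-06
 1.19452229e+00 7.41643859e-01]
```

View pics/c4.png

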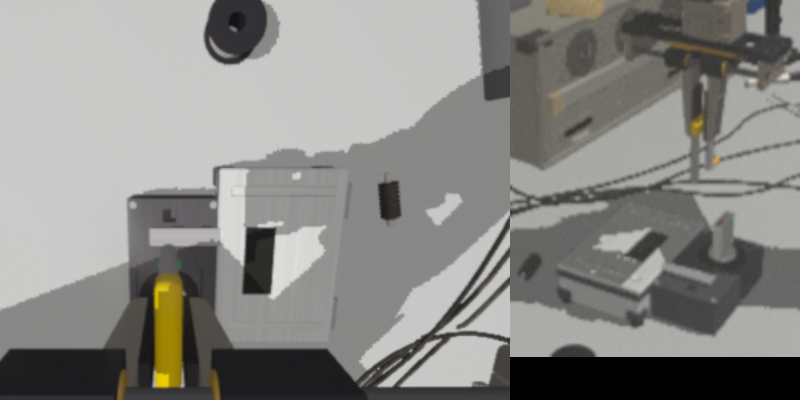

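The shackle hangs upright in the gripper, with its yellow bow at (168,330) and its legs visible in the side view. The lid lies flat, and the dial fin at (722,235) still lies along the case's y. Handing in.

```bash
python3 -c "from rig import sign_off; print(sign_off())"
```

```text
the job is handed in; nothing more can be done
None
```

The case is unlocked and handed in at about 12.3 s of robot time; the sign-off gives no verdict.

- **Lid:** I pressed the pad down to a rigid stop at z 59.0 mm, with 23 N of vertical force. The later wrist picture had the lid's front edge at its home position.
- **Dial:** I turned it clockwise three clicks and let go. The wrist picture then showed the notch and red line facing the shackle. After that I only checked it by eye in the final side view, where the fin still lies along the case's y.
- **Shackle:** It came straight up with no sign of catching. It is held still and upright at 30 N, opening about 12 mm. Its leg ends work out at about 0.20 m above the bench, roughly 15 cm above the top of the lock. That height comes from the tool position, not from measuring the legs in a picture.
- **Bench items:** The arm did not come near the loose things. I saw the spool and attenuator in the last pictures, but did not check the screwdriver, board and pen there.

Two measurements disagreed. The case pose fits differed by about 2–3 mm and 0.01 rad between views, and one lid corner was off by up to about 5 pixels. The later close-up and the low grasp forces settled the pose.

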